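# Shut the tea infuser and hold it over the bowl with tongs

### The job

Push the half-open barrel-shaped tea infuser in its cradle fully shut, edge to edge. Then take the kitchen tongs, close their tips on the two flat ends of the infuser, lift it out with the tongs (not with the fingers) and carry it, still shut, over the rice bowl. Finish while holding it there with the tongs, still, above the middle of the bowl and a good two fingers' breadth clear above the rim, touching nothing else; leave the bowl and the other things on the sill where they are.

Things in the scene. Friction and masses are not known exactly. Their poses are not given: they have to be found in the camera images.
- infuser_center (a point): middle of the tea infuser: a steel barrel 34 mm in diameter, 40 mm long, axis level, split along its axis into two half shells hinged along one edge. The point is on the axis, fixed to the lower shell, 17 mm over its underside, about 22 mm over the sill. y = barrel axis (flat round ends at y +-20 mm), z up; the hinge runs along y at x = +17 mm, level with the point. 50 to 90 g; lies loose in the cradle
- infuser_lid (a joint): hinge of the infuser's upper shell, rad: 0 = shut, edge to edge on the lower shell; grows as it opens up and back towards the infuser's +x. Stays where it is left (stiff hinge, about 0.01 N m); starts half open, 0.75 to 1.15. Pushing down on the highest part of the shell with a few newtons shuts it
- lid_crown (a point): point on the outside of the upper shell, in the middle of its rounded back: when shut, 17 mm straight above infuser_center (about 39 mm above the sill); when open, over or behind the hinge
- cradle: white porcelain cradle, fixed; origin under its middle. Plate 60 (x) x 34 (y) x 5 mm with two ribs along y, up to 10 mm high, that keep the barrel from rolling. Narrower in y than the barrel, whose ends stand 3 mm out on either side. Starts with the barrel's yaw; x leads away from the robot
- tongs_grip (a point): middle between the two black grips of the kitchen tongs, 16 mm over the tongs' underside. Steel tongs, 0.12 kg, 218 mm long, lying on edge on the sill so that both arms can be gripped from above: x leads to the tips, y across the arms, z up; pivot at x = -100 mm. Each grip is 56 mm long (x) and 32 mm tall; 57 mm over their outsides when open
- tongs_tip (a point): point midway between the tongs' two tip plates, at x = +95 mm from tongs_grip, 4 mm lower (12 mm over the tongs' underside). Plates 26 mm long (x, centred here), 24 mm tall, 76 mm apart inside when open, parallel when 40 mm apart. Axes as tongs_grip
- tongs_left (a joint): angle by which each arm of the tongs is squeezed, rad (both move alike): 0 = open, 0.09 = tips 40 mm apart and grips 39 mm over their outsides, 0.18 = end. Tips move twice as far as grips. A spring opens them: about 4 N on each grip at first, 8 N with tips 40 mm apart
- infuser: the infuser's lower shell with all it carries; origin on its underside, 17 mm below infuser_center, axes the same
- tongs: the tongs; origin on the underside, 16 mm below tongs_grip, axes the same
- bowl: white porcelain rice bowl, 120 mm across the rim, 60 mm tall, loose; origin under its middle, rim 60 mm above it
- cat: gold plastic beckoning-cat figurine, 70 mm wide, about 120 mm tall; bystander; origin under its middle
- coil_tin: round green mosquito-coil tin, 127 mm across, 38 mm tall; bystander; origin under its middle
- hair_clip: flat chrome hair clip, 60 mm long, 15 mm wide, 13 mm tall; bystander; origin under its middle
- tile0: mahjong tile lying flat, 34 x 25 x 20 mm, on the robot's side of the sill; bystander; origin under its middle
- tile1: another mahjong tile lying flat, 34 x 25 x 20 mm, at the right-hand side; bystander; origin under its middle
- tea_jar: amber glass tea jar with steel cap, 72 mm across, 110 mm tall; bystander; origin under its middle

How it is judged:
By the outcome, as a careful person would: the job done as asked, in the order asked, and still so for the second after the job is handed in, while the arm keeps its last pose, push and grip.
It also fails if it takes over 59 s, if anything falls off the work surface, if the arm or the gripper's body presses on something with over 40 N, if the wrist force passes 120 N, or if a joint passes its speed limit or range.

### The arm

A 6-joint arm with a two-finger parallel gripper is mounted at the origin on the work surface. World frame = base frame: x ahead of the robot, y to its left, z up, the work surface at z = 0. Lengths are in mm, angles in rad, forces in N, time in s.
With the tool pointing down it reaches from about 275 to 850 mm from the base axis. Payload 5.2 kg.
Tool frame: the origin (TCP) lies at the very end of the fingers, on their centre line; the grasp point (between the pads) lies 19 mm behind it; z points along the fingers, x is the direction in which the jaws open and shut, and the axes are right-handed (so a half turn about z gives the same grasp; the last joint's range is limited). The gripper opens to 85 mm and grips with 20 to 120 N. Pads are 22 mm wide; open, the fingers measure 114 mm over their backs; the gripper's body (76 mm by 85 mm) begins 54 mm behind the grasp point. The pads swing forward as they close: fully open they stand 13 mm farther back than shut.
Start: joints at [-1.333, 0.259, 1.535, -0, 1.348, -0.203], TCP at [234.685, -497.421, 231.31] pointing down, gripper open.
Joint ranges: [-3.14, 3.14], [-0.91, 2.08], [0.19, 2.58], [-1.22, 4.36], [0.22, 2.71], [-3.12, 3.12]. Speed limits (rad/s): [2.57, 2.57, 3.14, 3.14, 3.14, 3.14].

### API

Orientations are given as a unit quaternion [w, x, y, z].
In Python, from rig import arm gives the robot as it stands. Calls block until the motion is done:
- arm.move_pose(position, orientation): joint-space move of the TCP to a pose.
- arm.move_l(position, frame=None, feed=150, contact_N=None): straight line of the TCP; frame=None keeps the orientation; feed is the mean speed in mm/s. With contact_N (N) it stops when the force on the tool has changed by that much, and returns True; else False.
- arm.goto_joints(angles): joint-space move.
- arm.grip(opening): finger opening in mm; the grip force is fixed at half the most; returns when the fingers have stopped.
- arm.dwell(seconds).
- arm.solve_ik(position, orientation): joint angles nearest the present ones, or None.
- arm.get_image(name): name is "scene" or "top" or "wrist"; returns a dict with "img" (400x640x3 uint8, red, green, blue), "range_z" (400x640 float32, mm along the optical axis (not along the pixel's ray), 0 where there is no reading), "intrinsics" (3x3 intrinsics, pixels), "R" (3x3) and "t" (3): a world point X has camera coordinates R X + t; the wrist camera has in their place "T_tool_cam" (4x4, takes a point from camera to tool coordinates, whose origin is the TCP and whose axes are the tool frame's). Camera axes: x right, y down, z forward; pixel columns grow to the right and rows downward; lengths in mm; the calibration is good to about 2 mm. A picture is of the moment at which its call begins: read the wrist's pose just before it.
A pose or a line that the arm cannot do raises arm.IKError and nothing moves.
- arm.sign_off(): hands the job in, once; it reports no verdict.
Readings, each from a call of its own:
- arm.current_time_s(): time.
- arm.current_joint_pos(): joint angles.
- arm.current_joint_vel(): joint speeds.
- arm.current_tau(): joint torques, N m.
- arm.current_tool_pos(): TCP position.
- arm.current_tcp_rot(): TCP orientation.
- arm.current_contact_force(): force on the tool from outside, world axes, zero at the start.
- arm.current_wrist_torque(): the same for the moment, N m.
- arm.current_width(): finger opening in mm.
Only numpy, scipy, OpenCV 4.12 (cv2) and the standard library are available. Lean on these libraries where they do the work, as an engineer would, in place of code of your own. Each camera call takes 0.05 s, during which the arm holds its last target.

## Working session

There is one attempt and no reset: what is moved stays moved. The work goes in short steps, each a Python script; the robot and the scene stay as the last script left them, time stands still between calls to the robot, and variables do not carry over. Pictures are saved under pics/ and viewed, and the job is handed in when it is done.

```bash
mkdir -p pics; ls
cat > h.py <<'E'
import numpy as np, cv2
from rig import arm
def save(name,fn):
    d=arm.get_image(name); cv2.imwrite(f'pics/{fn}.png',d['img'][:,:,::-1]); 
    np.savez(f'pics/{fn}.npz',**{k:np.asarray(v) for k,v in d.items()}); return d
E
python3 - <<'E'
from h import *
for n in ('scene','top'):
    d=save(n,n+'0'); print(n,d['intrinsics'].tolist(),d['R'].round(3).tolist(),d['t'].tolist(),d['range_z'].min(),d['range_z'].max())
print(arm.current_time_s(),arm.current_tcp_rot(),arm.current_width())
E
```

```text
pics
scene [[387.1065332213848, 0.0, 314.6453918863134], [0.0, 387.1065332213848, 198.53567051450418], [0.0, 0.0, 1.0]] [[0.861, 0.509, 0.008], [0.413, -0.688, -0.597], [-0.298, 0.517, -0.802]] [-485.14291845844076, -192.4382142063885, 1203.8803629731324] 0.0 3260.9358
top [[421.56669058964036, 0.0, 322.3277011619848], [0.0, 421.56669058964036, 201.04822515459904], [0.0, 0.0, 1.0]] [[0.016, -1.0, 0.015], [-0.997, -0.018, -0.076], [0.077, -0.013, -0.997]] [-13.568408868585763, 598.7381970063665, 1386.802568011887] 0.0 2259.7544
0.1 [-5.89448177e-04  8.44592851e-01 -5.35408433e-01 -6.15263946e-04] 85.3331528662829
```

View pics/scene0.png

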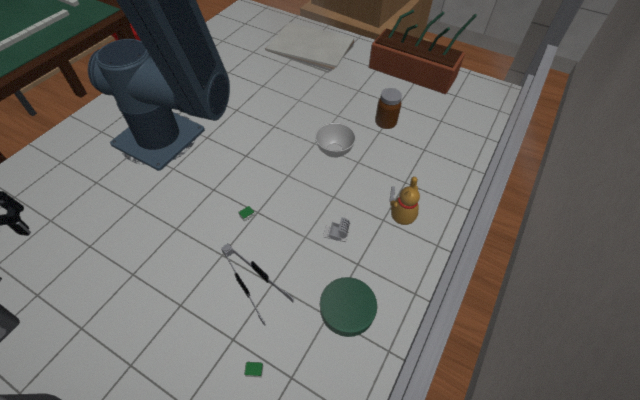

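View pics/top0.png

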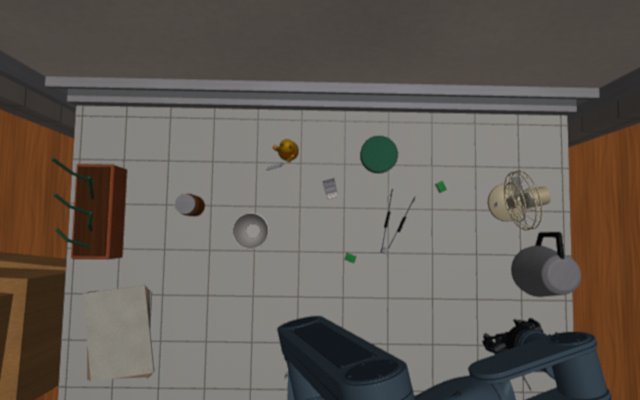

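The top view shows the tongs (pivot ~(382,250), tips ~(391,190) and (413,198)), the infuser (330,187), the bowl (250,231), the tin (379,154), the cat (288,150), the clip (275,167), the jar (190,205) and tiles at (350,258) and (441,187). Next come rough world positions, then close-up wrist views.

```bash
cat >> h.py <<'E'
def ray_plane(d,u,v,z):
    K=d['intrinsics'];R=np.array(d['R']);t=np.array(d['t'])
    r=R.T@np.linalg.solve(K,[u,v,1.]); o=-R.T@t
    return o+r*(z-o[2])/r[2]
from scipy.spatial.transform import Rotation as Ro
def q2R(q): return Ro.from_quat([q[1],q[2],q[3],q[0]]).as_matrix()
def R2q(M):
    q=Ro.from_matrix(M).as_quat(); return np.array([q[3],q[0],q[1],q[2]])
def down(yaw):  # tool z down, tool x (jaw dir) at yaw in world
    x=np.array([np.cos(yaw),np.sin(yaw),0]);z=np.array([0,0,-1.]);return R2q(np.c_[x,np.cross(z,x),z])
def wrist(fn):
    p=np.array(arm.current_tool_pos());M=q2R(arm.current_tcp_rot())
    d=arm.get_image('wrist');T=np.array(d['T_tool_cam'])
    Rw=M@T[:3,:3]; tw=M@T[:3,3]+p
    d['R']=Rw.T; d['t']=-Rw.T@tw
    cv2.imwrite(f'pics/{fn}.png',d['img'][:,:,::-1])
    np.savez(f'pics/{fn}.npz',**{k:np.asarray(v) for k,v in d.items()}); return d
def load(fn): return dict(np.load(f'pics/{fn}.npz'))
def cloud(d):
    K=d['intrinsics'];Z=d['range_z'];v,u=np.mgrid[:Z.shape[0],:Z.shape[1]]
    P=np.stack([(u-K[0,2])/K[0,0]*Z,(v-K[1,2])/K[1,1]*Z,Z],-1)
    W=(P-d['t'])@d['R']; W[Z<=0]=np.nan; return W
E
python3 - <<'E'
from h import *
d=load('top0')
for n,u,v,z in [('pivot',382,250,16),('tipL',391,191,12),('tipR',413,198,12),('gripL',387,219,16),('gripR',402,224,16),('inf',330,187,20),('bowl',250,231,60),('tin',379,154,38),('cat',288,150,60),('clip',275,167,10),('jar',184,204,110),('t0',350,258,20),('t1',441,187,20)]:
    print(n,ray_plane(d,u,v,z).round(),)
s=load('scene0')
for n,u,v,z in [('inf',338,230,20),('bowl',335,138,60),('pivot',228,249,16)]: print(n,ray_plane(s,u,v,z).round())
W=cloud(d); print(W[187,330],W[250,200],W[231,250])
print(arm.get_image('wrist')['T_tool_cam'])
E
```

```text
pivot [ 439. -205.   16.]
tipL [ 638. -235.   12.]
tipR [ 615. -310.   12.]
gripL [ 543. -222.   16.]
gripR [ 527. -272.   16.]
inf [647. -28.  20.]
bowl [495. 229.  60.]
tin [ 759. -190.   38.]
cat [762. 113.  60.]
clip [713. 159.  10.]
jar [575. 429. 110.]
t0 [411. -98.  20.]
t1 [ 654. -403.   20.]
inf [647. -25.  20.]
bowl [500. 223.  60.]
pivot [ 440. -210.   16.]
[647.87864934 -28.70613624  11.27363136] [4.28780524e+02 4.03842224e+02 3.88119622e-01] [495.07287784 237.87184042   4.13307825]
[[ 9.99999858e-01 -5.19049114e-04 -1.21985697e-04 -7.07080672e-01]
 [ 5.32341018e-04  9.59013326e-01  2.83360471e-01 -7.19790638e+01]
 [-3.00920928e-05 -2.83360496e-01  9.59013466e-01 -1.41208518e+02]
 [ 0.00000000e+00  0.00000000e+00  0.00000000e+00  1.00000000e+00]]
```

Run:
```python
from h import *
arm.move_pose([590,-215,260],down(-0.4)); wrist('wt')
print(arm.current_time_s())
arm.move_pose([640,-5,200],down(0)); d=wrist('wi'); print(arm.current_time_s(), d['intrinsics'].tolist())
```

```text
1.8667
2.8167 [[337.1801408332276, 0.0, 321.051743211114], [0.0, 337.1801408332276, 202.46206309327917], [0.0, 0.0, 1.0]]
```

View pics/wt.png

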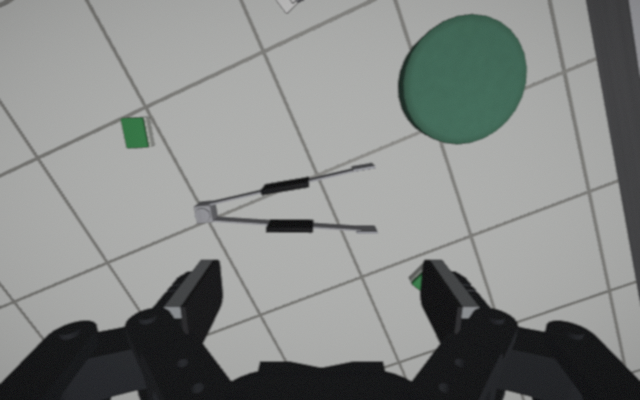

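View pics/wi.png

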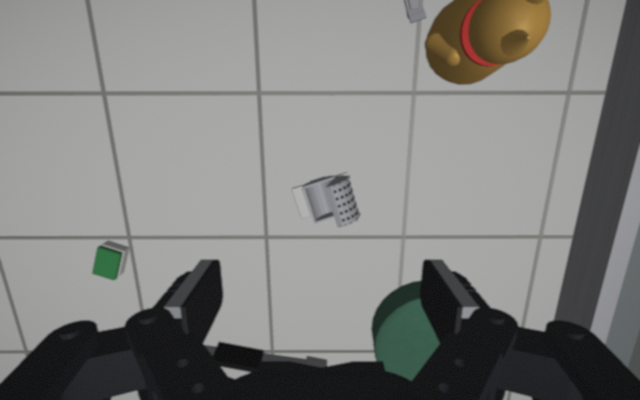

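The wrist views show the tongs (pivot block ~(205,213), black grips ~(285,186) and (290,226)). They also show the infuser in its cradle at ~(328,200), with the perforated lid on the right, tilted up. I'll measure both from depth and masks.

Run:
```python
from h import *
d=load('wi'); im=d['img'].astype(int)
c=cv2.resize(d['img'][150:250,270:390],None,fx=6,fy=6,interpolation=cv2.INTER_NEAREST)
cv2.imwrite('pics/wi_c.png',c[:,:,::-1])
W=cloud(d)
print('sill z',np.nanmedian(W[100:140,150:240,2]))
m=np.zeros(W.shape[:2],bool);m[150:250,270:390]=1
z=W[...,2]
zz=np.where(m,z,np.nan)
z8=np.clip(np.nan_to_num(zz[150:250,270:390])*4,0,255).astype(np.uint8)
cv2.imwrite('pics/wi_z.png',cv2.applyColorMap(cv2.resize(z8,None,fx=6,fy=6,interpolation=cv2.INTER_NEAREST),cv2.COLORMAP_JET))
for lo,hi in ((3,8),(8,100),(30,100),(45,100)):
    k=m&(z>lo)&(z<hi); p=W[k][:,:2].astype(np.float32)
    r=cv2.minAreaRect(p); print(lo,hi,k.sum(),r,np.nanmax(z[k]))
d=load('wt');W=cloud(d);z=W[...,2]
g=d['img'].max(-1)
m=np.zeros(z.shape,bool);m[165:245,190:400]=1
n,l,s,ce=cv2.connectedComponentsWithStats((m&(g<55)).astype(np.uint8))
for i in range(1,n):
    if s[i,4]>50:
        k=l==i; print(s[i],W[k].mean(0).round(1),cv2.minAreaRect(W[k][:,:2].astype(np.float32)),np.percentile(z[k],[5,50,95]).round(1))
        print(ray_plane(d,*ce[i],32))
k=m&(z>8)&(z<60)
p=W[k]
for lo,hi in((190,225),(340,400)):
    kk=k.copy();kk[:,:lo]=0;kk[:,hi:]=0
    n,l,s,ce=cv2.connectedComponentsWithStats(kk.astype(np.uint8))
    for i in range(1,n):
        if s[i,4]>10:
            q=W[l==i]; print('part',lo,s[i],q.mean(0).round(1),cv2.minAreaRect(q[:,:2].astype(np.float32)),q[:,2].max(),ray_plane(d,*ce[i],24))
c=cv2.resize(d['img'][140:260,180:400],None,fx=3.6,fy=3.6,interpolation=cv2.INTER_NEAREST)
cv2.imwrite('pics/wt_c.png',c[:,:,::-1])
```

```text
sill z -1.415645484717972
3 8 630 ((642.3826904296875, -25.76639175415039), (59.25788116455078, 38.56990051269531), 16.21358299255371) 7.992965807432892
8 100 1811 ((648.6102294921875, -24.874780654907227), (49.76300811767578, 40.864295959472656), 16.428829193115234) 53.48828772779622
30 100 1154 ((660.9227905273438, -21.2442626953125), (24.089710235595703, 40.864295959472656), 16.428829193115234) 53.48828772779622
45 100 925 ((659.0379028320312, -21.803325653076172), (20.143220901489258, 40.86582565307617), 16.46537208557129) 53.48828772779622
[261 178  48  16 394] [nan nan nan] ((542.8809814453125, -217.9828338623047), (5.289387226104736, 54.169044494628906), 76.515869140625) [nan nan nan]
[ 544.71029643 -215.51519964   32.        ]
[267 220  46  12 517] [nan nan nan] ((527.1097412109375, -265.3139953613281), (5.676364898681641, 53.464691162109375), 66.73275756835938) [nan nan nan]
[ 530.15011263 -261.24151172   32.        ]
part 190 [194 199  31  24 485] [ 444.7 -211.    20.9] ((447.054443359375, -213.6037139892578), (26.824228286743164, 36.031150817871094), 72.85143280029297) 27.980815635560703 [ 446.04588527 -210.46783735   24.        ]
part 340 [340 165  36  11 159] [ 627.3 -232.9   18.1] ((626.4407348632812, -233.04563903808594), (4.667206287384033, 40.779457092285156), 79.89848327636719) 24.135816303281786 [ 627.24578174 -231.65027069   24.        ]
part 340 [340 226  39   8 207] [ 602.6 -303.8   17.1] ((600.9652099609375, -303.9871520996094), (4.085897922515869, 45.65065002441406), 63.489105224609375) 23.925431926317145 [ 602.90409754 -301.06663113   24.        ]
```

View pics/wi_c.png

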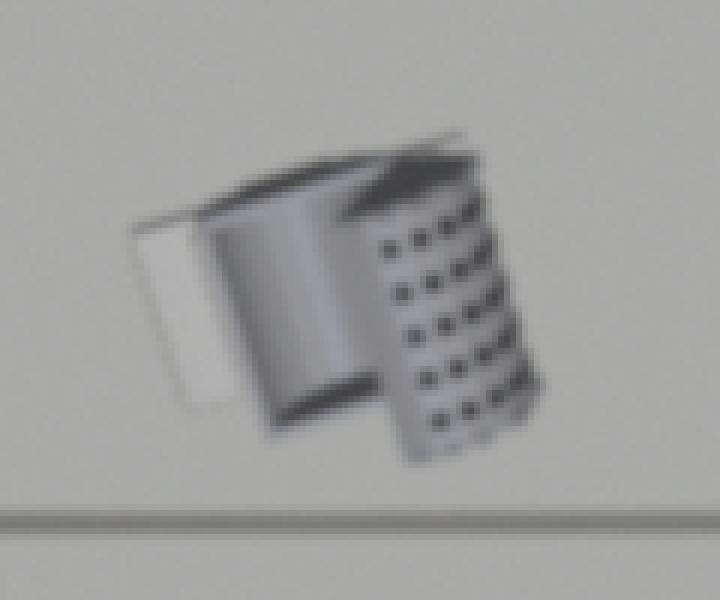

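View pics/wi_z.png

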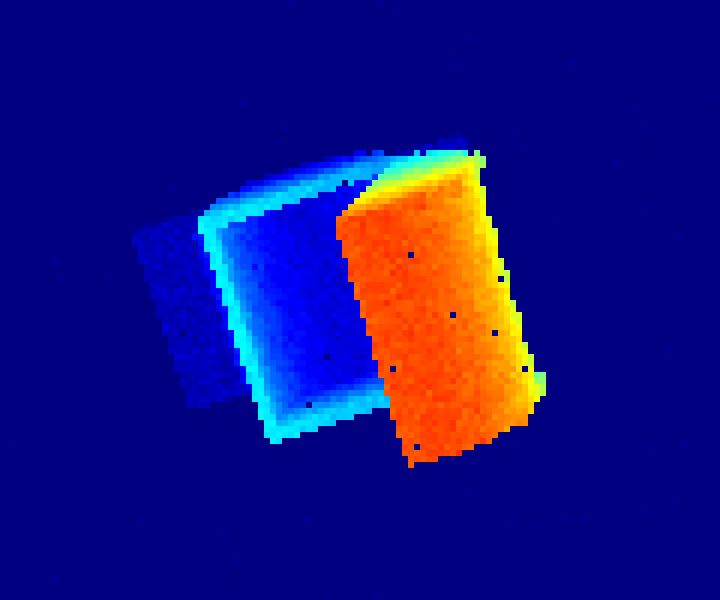

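View pics/wt_c.png

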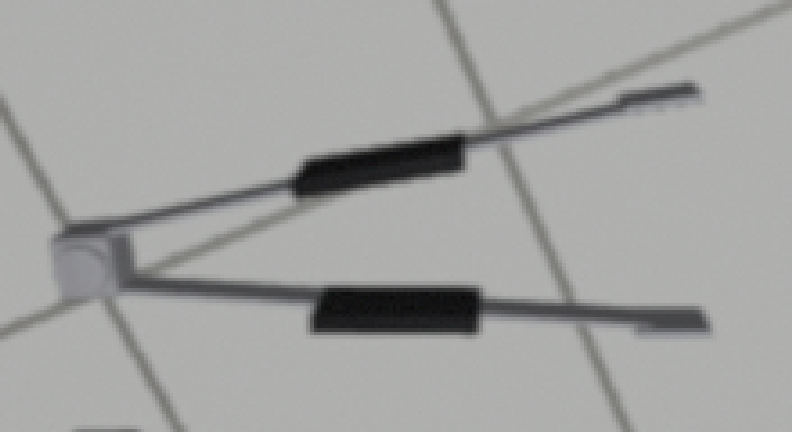

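Run:
```python
from h import *
d=load('wi');W=cloud(d);z=W[...,2]+1.4
a=np.deg2rad(16.35);ex=np.array([np.cos(a),np.sin(a)]);ey=np.array([-ex[1],ex[0]])
m=np.zeros(z.shape,bool);m[150:250,270:390]=1
X=W[...,:2]@ex;Y=W[...,:2]@ey
k=m&(z>4)&(z<8); print('cradle x',np.percentile(X[k],[1,99]),'y',np.percentile(Y[k],[2,98]))
k=m&(z>20)&(z<25)&(X<np.nanmin(X[m&(z>20)])+6);print('edge x',np.percentile(X[k],[2,50]),'y',np.percentile(Y[k],[1,99]),z[k].mean())
k=m&(z>45);print('lid y',np.percentile(Y[k],[1,99]),'x',np.percentile(X[k],[1,99]),z[k].max())
for x0 in range(655,690,3):
    k=m&(z>30)&(abs(X-x0)<1.5)&(Y>-212)
    if k.sum(): print(x0,np.median(z[k]).round(1))
d=load('wt');W=cloud(d);z=W[...,2]+1.4
print(np.nanmedian(z[230:255,150:180]))
m=np.zeros(z.shape,bool);m[155:250,190:400]=1
a=-0.315
ex=np.array([np.cos(a),np.sin(a)]);ey=np.array([-ex[1],ex[0]])
C=np.array([537,-238]);X=(W[...,:2]-C)@ex;Y=(W[...,:2]-C)@ey
for x0 in (-100,-60,-20,-10,0,10,20,50,70,85,90,95,100,105):
    for s in(1,-1):
        k=m&(z>12)&(abs(X-x0)<3)&(s*Y>0)
        if k.sum():
            zt=z[k].max();kk=k&(z>zt-4);print(x0,s,k.sum(),'y',Y[kk].mean().round(1),Y[kk].min().round(1),Y[kk].max().round(1),'z',zt.round(1))
k=m&(z>10);print(np.nanmin(X[k]),np.nanmax(X[k]))
# bowl
d=load('top0');W=cloud(d);z=W[...,2]
print(np.nanmedian(z[240:260,190:220]))
m=np.zeros(z.shape,bool);m[205:258,225:275]=1
k=m&(z>45);print('bowl',k.sum(),cv2.minEnclosingCircle(W[k][:,:2].astype(np.float32)),z[k].max())
```

```text
cradle x [579.647066   636.37899083] y [-223.02716979 -188.04199884]
edge x [593.48711447 595.17214623] y [-226.2597438 -186.3286563] 23.566762366171755
lid y [-225.84234285 -186.19819979] x [616.39287026 636.11566687] 54.88828772779622
-0.047191732702459355
-100 1 46 y 2.5 0.4 4.6 z 28.8
-100 -1 57 y -6.4 -13.1 -0.4 z 29.4
-60 1 16 y 10.7 9.0 12.2 z 21.7
-60 -1 19 y -19.7 -20.8 -18.4 z 22.5
-20 1 49 y 18.9 15.0 22.0 z 33.1
-20 -1 56 y -28.2 -32.0 -24.4 z 33.3
-10 1 49 y 19.5 16.4 22.6 z 33.6
-10 -1 57 y -28.8 -32.7 -25.5 z 32.8
0 1 47 y 20.6 16.7 23.9 z 33.1
0 -1 55 y -29.8 -33.2 -26.6 z 33.5
10 1 50 y 21.4 17.7 24.4 z 33.6
10 -1 56 y -30.7 -34.4 -27.5 z 33.7
20 1 50 y 22.1 18.7 25.5 z 33.9
20 -1 53 y -31.6 -34.9 -28.1 z 33.4
50 1 16 y 26.7 25.5 27.9 z 22.2
50 -1 19 y -37.3 -38.4 -36.2 z 20.8
70 1 18 y 29.6 28.2 30.9 z 20.4
70 -1 20 y -40.2 -41.8 -39.2 z 20.7
85 1 24 y 33.1 30.8 34.5 z 24.9
85 -1 30 y -43.7 -45.3 -42.4 z 25.0
90 1 22 y 33.7 32.2 35.1 z 24.8
90 -1 29 y -44.0 -45.7 -42.8 z 25.3
95 1 25 y 34.1 32.4 35.6 z 24.5
95 -1 28 y -44.5 -46.1 -43.1 z 24.9
100 1 25 y 34.5 32.8 35.7 z 24.4
100 -1 26 y -45.1 -46.5 -44.0 z 24.6
105 1 8 y 34.6 32.8 36.0 z 24.3
105 -1 7 y -45.1 -46.1 -44.2 z 24.5
-111.2402668567243 103.99111026352321
0.8751382136034893
bowl 295 ((495.1822509765625, 228.63499450683594), 59.52399826049805) 67.65656326805212
```

Consistency checks:
- **Infuser:** the lower shell edge, cradle and 40 mm length agree. Its centre in the rotated frame is (610.3, -206.2), yaw 0.285, and the lid top is at ~54 mm.
- **Tongs:** length 215 mm against 218 given, and grip tops at 33 mm against 32.
- **Bowl:** radius 59.5 mm.

I'll shut the lid now.

```bash
cat >> h.py <<'E'
IY=np.deg2rad(16.35)
def inf(x,y,z):
    ex=np.array([np.cos(IY),np.sin(IY)]);ey=np.array([-ex[1],ex[0]])
    p=ex*(610.3+x)+ey*(-206.1+y); return [p[0],p[1],z]
E
python3 - <<'E'
from h import *
print(inf(0,0,22))
arm.move_pose(inf(3,0,90),down(IY-np.pi/2)); arm.grip(0)
print(arm.current_width(),arm.current_joint_pos(),arm.current_tool_pos())
r=arm.move_l(inf(3,0,60),feed=80)
F0=np.array(arm.current_contact_force())
r=arm.move_l(inf(3,0,35),feed=25,contact_N=12)
print(r,arm.current_tool_pos(),np.array(arm.current_contact_force())-F0,arm.current_time_s())
E
```

```text
[np.float64(643.6374807380427), np.float64(-25.963308517708214), 22]
0.40600920270188584 [-2.10860747e-01  5.44736458e-01  1.46248921e+00 -1.08694414e-06
  1.13441933e+00  1.07448176e+00] [646.50781243 -25.07079681  89.96519048]
True [647.50543714 -25.16394558  43.86061424] [-0.16839831  1.57285033  4.71775978] 5.9583
```

Run:
```python
from h import *
arm.dwell(0.2);print(arm.current_tool_pos(),arm.current_contact_force())
r=arm.move_l(inf(2,0,36),feed=20,contact_N=14)
print(r,arm.current_tool_pos(),arm.current_contact_force(),arm.current_time_s())
d=save('scene','s1'); cv2.imwrite('pics/s1c.png',cv2.resize(d['img'][190:270,280:400],None,fx=6,fy=6)[:,:,::-1])
```

```text
[647.32364564 -25.15739785  43.76962678] [-2.15478843  1.11651128  5.32957123]
True [648.35234776 -25.01051161  43.8639204 ] [-0.93736297  1.10124764  5.17607323] 6.3917
```

View pics/s1c.png

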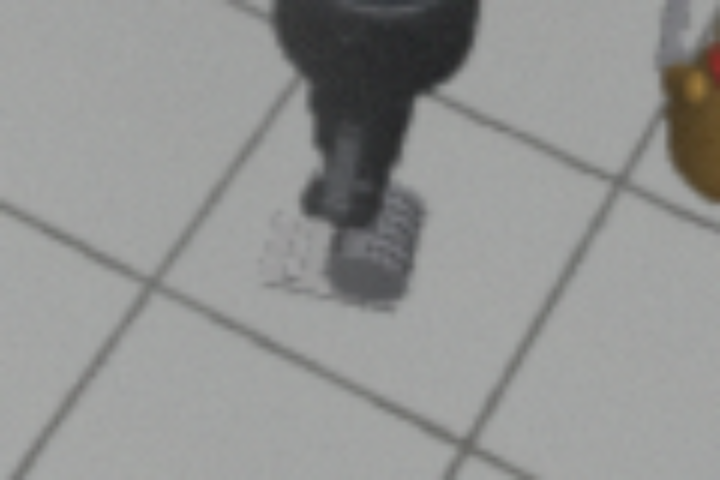

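Run:
```python
from h import *
arm.move_l(inf(-20,0,150),feed=200); d=wrist('w2');print(arm.current_time_s())
W=cloud(d);z=W[...,2]
a=IY;ex=np.array([np.cos(a),np.sin(a)]);ey=np.array([-ex[1],ex[0]])
X=W[...,:2]@ex-610.3;Y=W[...,:2]@ey+206.1
m=(abs(X)<35)&(abs(Y)<28)
ys,xs=np.where(m);print(xs.min(),xs.max(),ys.min(),ys.max(),'sill',np.nanmedian(z[(abs(X)<60)&(abs(X)>45)&(abs(Y)<28)]))
for x0 in range(-32,33,4):
    k=(abs(X-x0)<2)&(abs(Y)<14)
    print(x0,np.nanmedian(z[k]).round(1) if k.sum() else None,k.sum())
k=m&(z>8);print(cv2.minAreaRect(np.c_[X[k],Y[k]].astype(np.float32)))
u0,v0=max(xs.min()-20,0),max(ys.min()-20,0)
c=d['img'][v0:ys.max()+20,u0:xs.max()+20];cv2.imwrite('pics/w2c.png',cv2.resize(c,None,fx=4,fy=4)[:,:,::-1]);print(c.shape)
```

```text
7.1917
208 435 124 399 sill -1.3998542144639
-32 4.0 143
-28 193.9 497
-24 193.5 275
-20 186.8 238
-16 171.4 700
-12 185.5 2670
-8 198.0 4465
-4 227.2 6661
0 37.8 243
4 36.5 198
8 34.5 210
12 29.8 246
16 20.3 273
20 3.6 165
24 3.7 166
28 2.8 162
32 -1.4 165
((-7.581428527832031, 0.008525848388671875), (50.72247314453125, 56.000633239746094), 0.07384766638278961)
(296, 267, 3)
```

View pics/w2c.png

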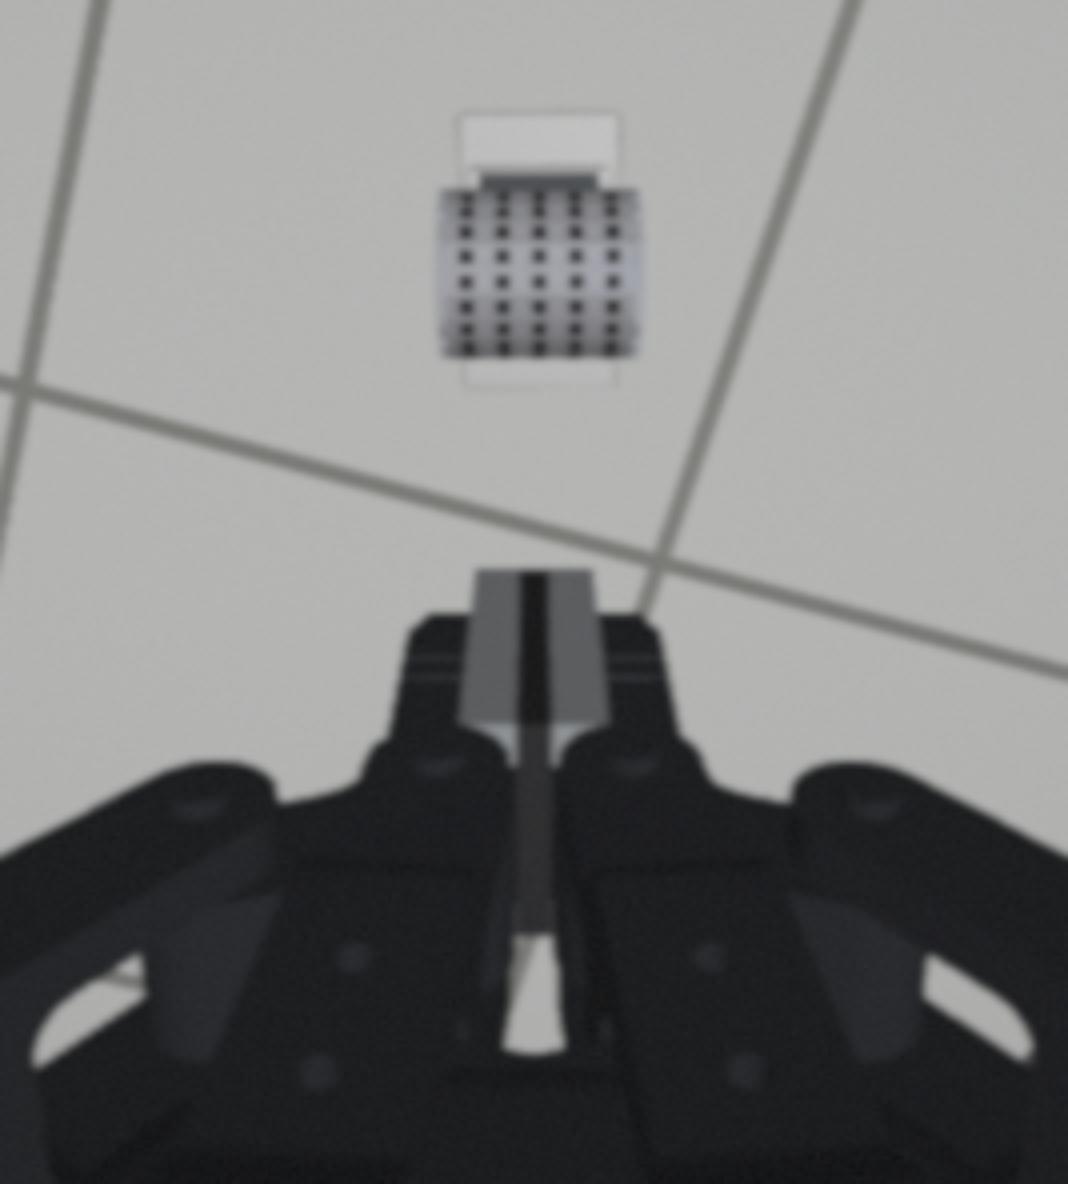

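The lid looks shut, with a top height of ~39.2 mm in depth, but the fingers stopped at a TCP z of 43.9 and hid the free edge. I'll check the whole profile from above.

Run:
```python
from h import *
arm.move_l(inf(-95,0,130),feed=250); d=wrist('w3');print(arm.current_time_s())
W=cloud(d);z=W[...,2]
a=IY;ex=np.array([np.cos(a),np.sin(a)]);ey=np.array([-ex[1],ex[0]])
X=W[...,:2]@ex-610.3;Y=W[...,:2]@ey+206.1
m=(abs(X)<35)&(abs(Y)<28)
s=np.nanmedian(z[(abs(X)<60)&(abs(X)>45)&(abs(Y)<28)&(z<30)])
for x0 in range(-32,33,2):
    k=(abs(X-x0)<1)&(abs(Y)<14)
    print(x0,(np.nanmedian(z[k])-s).round(1) if k.sum() else None,k.sum(),end=' | ')
k=m&(z>15);print(cv2.minAreaRect(np.c_[X[k],Y[k]].astype(np.float32)),s)
ys,xs=np.where(m&(z<100));u0,v0=max(xs.min()-20,0),max(ys.min()-20,0)
c=d['img'][v0:ys.max()+20,u0:xs.max()+20];cv2.imwrite('pics/w3c.png',cv2.resize(c,None,fx=4,fy=4)[:,:,::-1]);print(c.shape)
```

```text
7.7
-32 0.8 91 | -30 4.9 109 | -28 5.0 72 | -26 5.1 109 | -24 5.1 111 | -22 4.9 111 | -20 10.0 115 | -18 29.3 124 | -16 32.8 168 | -14 34.9 126 | -12 36.3 124 | -10 37.6 164 | -8 38.3 136 | -6 38.8 133 | -4 39.0 169 | -2 39.3 135 | 0 39.4 137 | 2 38.8 154 | 4 37.9 144 | 6 36.9 132 | 8 35.8 132 | 10 33.8 126 | 12 31.4 92 | 14 28.1 81 | 16 22.5 106 | 18 20.8 28 | 20 5.0 58 | 22 5.1 117 | 24 5.0 117 | 26 5.1 120 | 28 4.8 79 | 30 0.3 100 | 32 -0.1 120 | ((-0.8154220581054688, -0.4290752410888672), (40.03217315673828, 37.16448211669922), 89.97157287597656) -1.40453842156393
(137, 117, 3)
```

View pics/w3c.png

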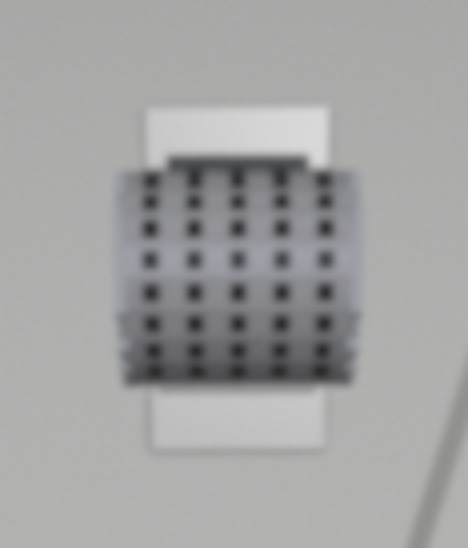

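Run:
```python
from h import *
from scipy.optimize import least_squares
d=load('w3');W=cloud(d);z=W[...,2]+1.4
a=IY;ex=np.array([np.cos(a),np.sin(a)]);ey=np.array([-ex[1],ex[0]])
X=W[...,:2]@ex-610.3;Y=W[...,:2]@ey+206.1
k=(abs(X)<15)&(abs(Y)<15)&(z>26)&(z<60)
for r in (17,None):
    f=lambda p:np.hypot(X[k]-p[0],z[k]-p[1])-(r or p[2])
    s=least_squares(f,[0,22,17],loss='soft_l1');print(s.x,np.std(s.fun))
for x0 in np.arange(-22,23,1):
    kk=(abs(X-x0)<.5)&(abs(Y)<14)&(z<60)
    if kk.sum():print(x0,np.percentile(z[kk],[2,50,98]).round(1),end=' ')
print(X[(z>12)&(z<60)&(abs(Y)<15)&(abs(X)<30)].min())
```

```text
[-2.40374468 22.31348512 17.        ] 0.6484794929871135
[-2.36835956 22.52158327 16.81508986] 0.6479103759913377
-22 [3.5 5.  6.8] -21 [ 3.9  5.1 10. ] -20 [ 7.7  9.5 10.6] -19 [23.8 26.2 28.3] -18 [27.9 30.  31.7] -17 [29.  31.4 32.7] -16 [31.1 32.8 34.2] -15 [32.8 33.8 35.6] -14 [33.  34.4 36.4] -13 [34.3 35.6 36.9] -12 [34.9 36.6 38.3] -11 [35.6 36.8 38.5] -10 [36.2 37.7 39.4] -9 [36.6 38.2 39.6] -8 [36.8 38.1 39.5] -7 [37.2 38.5 40.3] -6 [37.4 39.2 40.5] -5 [37.4 38.7 40.2] -4 [37.7 39.  40.5] -3 [37.8 39.3 40.7] -2 [37.8 39.  40.6] -1 [38.2 39.3 41. ] 0 [37.9 39.5 40.3] 1 [37.5 38.9 40. ] 2 [37.5 38.7 40.4] 3 [36.6 38.7 40. ] 4 [36.6 37.9 39.3] 5 [36.7 37.8 39.2] 6 [35.6 36.7 38.4] 7 [35.3 36.4 37.8] 8 [34.7 35.8 37.5] 9 [33.8 35.  36.2] 10 [32.4 33.7 35.5] 11 [31.1 32.8 34.1] 12 [29.6 31.2 32.5] 13 [27.2 28.5 30. ] 14 [24.9 27.3 29.8] 15 [21.5 22.8 23.7] 16 [21.3 22.1 23.7] 17 [20.2 22.  23.2] 18 [ 3.5 20.1 20.9] 19 [4.5 4.6 5.5] 20 [3.8 4.7 5.9] 21 [3.7 5.3 6.3] 22 [3.3 4.8 6.8] -19.397035063797034
```

The profile fits a full 17 mm circle with its centre at z=22.4, so the barrel appears shut. One firmer press nearer the free edge will rule out a residual gap.

Run:
```python
from h import *
arm.move_l(inf(-7,0,56),feed=200)
r=arm.move_l(inf(-7,0,34),feed=15,contact_N=20)
print(r,arm.current_tool_pos(),arm.current_contact_force())
arm.dwell(.3);print(arm.current_tool_pos(),arm.current_contact_force())
arm.move_l(inf(-95,0,130),feed=250); d=wrist('w4');print(arm.current_time_s())
from scipy.optimize import least_squares
W=cloud(d);z=W[...,2]+1.4
a=IY;ex=np.array([np.cos(a),np.sin(a)]);ey=np.array([-ex[1],ex[0]])
X=W[...,:2]@ex-610.3;Y=W[...,:2]@ey+206.1
k=(abs(X+1.5)<13.5)&(abs(Y)<15)&(z>26)&(z<60)
f=lambda p:np.hypot(X[k]-p[0],z[k]-p[1])-17
s=least_squares(f,[0,22],loss='soft_l1');print(s.x)
k=(z>4)&(z<7)&(abs(X)<40)&(abs(Y)<30);print('cradle',np.percentile(X[k],[1,99]),np.percentile(Y[k],[1,99]))
k=(z>25)&(z<60)&(abs(X)<30)&(abs(Y)<30);print('inf',np.percentile(Y[k],[1,99]))
```

```text
True [640.02354896 -27.17574973  39.02788465] [-0.47386014  1.6882895   4.18222519]
[639.94625877 -27.20255228  39.01063371] [0.07224041 1.59117757 5.41364375]
10.7
[-2.49869413 22.34622102]
cradle [-31.46193673  28.02794006] [-17.26757934  16.17438309]
inf [-20.30201991  19.06899434]
```

The second press met a hard stop at TCP z=39.0, which is exactly the shut height, and the profile is circular. The first stop at 43.9 was an early force trigger. Next I'll take the tongs.

Run:
```python
from h import *
q=down(-0.32-np.pi/2); G=[533.2,-241.7]
arm.move_pose([*G,90],q); arm.grip(85)
print(arm.current_joint_pos().round(2) if hasattr(arm.current_joint_pos(),'round') else arm.current_joint_pos())
d=wrist('w5')
r=arm.move_l([*G,-1],feed=80,contact_N=15); print(r,arm.current_tool_pos())
arm.grip(50); print(arm.current_width(),arm.current_contact_force(),arm.current_time_s())
r=arm.move_l([*G,110],feed=100); d=wrist('w6'); print(arm.current_width(),arm.current_time_s())
```

```text
[-0.62  0.45  1.63 -0.    1.06  1.27]
False [ 5.33659041e+02 -2.42005084e+02 -3.98456529e-01]
50.12245192483195 [-0.25562893  0.72928523  5.79532792] 14.0583
50.20643694089201 15.3667
```

View pics/w5.png

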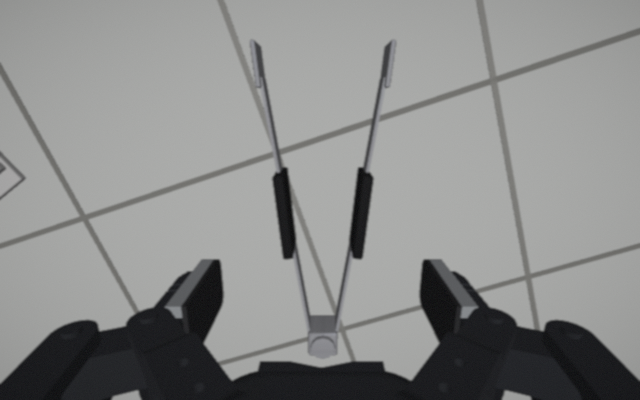

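View pics/w6.png

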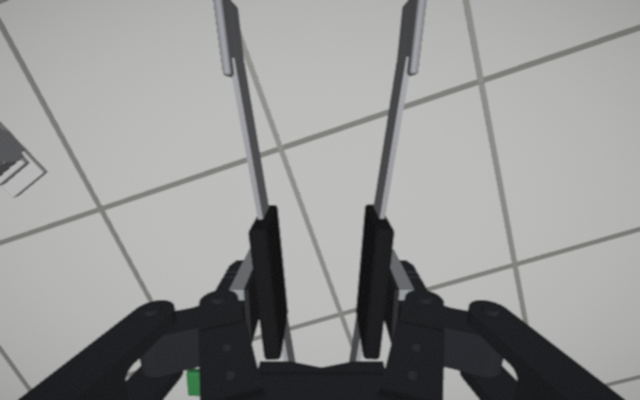

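Tongs are lifted, with the grips between the pads and the plates at ~(228,35) and (410,35). I'll measure the tips in the tool frame.

```bash
cat >> h.py <<'E'
def toolcloud(d):
    K=d['intrinsics'];Z=d['range_z'];v,u=np.mgrid[:Z.shape[0],:Z.shape[1]]
    P=np.stack([(u-K[0,2])/K[0,0]*Z,(v-K[1,2])/K[1,1]*Z,Z],-1)
    T=d['T_tool_cam'];P=P@T[:3,:3].T+T[:3,3];P[Z<=0]=np.nan;return P
E
python3 - <<'E'
from h import *
d=load('w6');P=toolcloud(d)
for y0 in range(-110,-10,8):
    for s in (1,-1):
        k=(abs(P[...,1]-y0)<3)&(P[...,2]<40)&(P[...,2]>-60)&(s*P[...,0]>0)&(abs(P[...,0])<50)
        k[270:]=0
        if k.sum()>3:
            zt=np.nanmin(P[k][:,2]);kk=k&(P[...,2]<zt+3)
            print(y0,s,k.sum(),'x',P[kk][:,0].mean().round(1),P[k][:,0].min().round(1),P[k][:,0].max().round(1),'z top',zt.round(1),'max',P[k][:,2].max().round(1))
for (v,u) in((10,225),(40,228),(70,228),(10,412),(40,410),(70,412)): print(v,u,P[v,u].round(1))
E
```

```text
-102 1 368 x 31.0 29.3 32.7 z top -24.3 max 0.5
-102 -1 369 x -32.4 -34.1 -30.7 z top -24.2 max 1.3
-94 1 456 x 30.6 28.9 32.6 z top -24.1 max 1.3
-94 -1 453 x -32.0 -34.0 -30.2 z top -25.0 max 0.8
-86 1 423 x 30.2 27.5 32.2 z top -24.2 max 0.4
-86 -1 426 x -31.6 -33.6 -28.9 z top -24.4 max 0.5
-78 1 282 x 30.0 26.9 31.0 z top -23.4 max -2.5
-78 -1 292 x -31.2 -32.4 -28.0 z top -23.4 max -1.7
-70 1 254 x 27.4 26.0 28.8 z top -20.2 max -2.4
-70 -1 258 x -28.5 -29.9 -27.2 z top -20.0 max -1.7
-62 1 242 x 26.6 25.1 28.0 z top -19.7 max -0.7
-62 -1 240 x -27.6 -29.0 -26.2 z top -19.7 max -2.0
-54 1 228 x 25.7 24.3 27.2 z top -19.9 max -2.7
-54 -1 230 x -26.7 -28.3 -25.3 z top -19.5 max -1.2
-46 1 214 x 24.8 23.5 26.3 z top -19.6 max -1.4
-46 -1 216 x -25.7 -27.1 -24.3 z top -19.6 max -1.6
-38 1 199 x 24.0 22.6 25.7 z top -20.2 max -1.7
-38 -1 208 x -24.8 -26.3 -23.4 z top -19.4 max -2.9
-30 1 583 x 21.9 18.6 25.6 z top -31.1 max 0.6
-30 -1 579 x -22.7 -26.3 -19.3 z top -31.4 max 0.4
-22 1 466 x 21.8 18.2 25.5 z top -31.6 max 0.5
-22 -1 474 x -22.4 -26.3 -18.8 z top -31.7 max -0.1
-14 1 337 x 21.4 17.8 25.1 z top -31.6 max 0.3
-14 -1 343 x -21.9 -29.1 -18.4 z top -31.3 max 0.9
10 225 [ -31.4 -100.3  -19. ]
40 228 [-30.6 -91.1 -21.2]
70 228 [-30.9 -81.9 -22.7]
10 412 [  29.9 -101.2  -15.3]
40 410 [ 29.5 -91.8 -17.2]
70 412 [ 29.6 -81.9 -22. ]
```

Run:
```python
from h import *
q=down(IY-np.pi/2)
arm.move_pose(inf(-95.5,-1.2,100),q); arm.move_l(inf(-95.5,-1.2,60),feed=80); d=wrist('w7'); print(arm.current_tool_pos(),inf(-95.5,-1.2,60),arm.current_time_s())
P=toolcloud(d); im=d['img']
W=cloud(d);z=W[...,2]+1.4
a=IY;ex=np.array([np.cos(a),np.sin(a)]);ey=np.array([-ex[1],ex[0]])
X=W[...,:2]@ex-610.3;Y=W[...,:2]@ey+206.1
k=(z>33)&(z<42)&(abs(X)<30)&(abs(Y)<25);print('inf',np.percentile(X[k],[1,99]),np.percentile(Y[k],[1,99]),P[k][:,1].mean())
k=(P[...,2]<-10)&(P[...,2]>-40)&(P[...,1]<-84);
for s in(1,-1):
    kk=k&(s*P[...,0]>0)&(abs(P[...,0])<50)
    if kk.sum(): print(s,np.percentile(X[kk],[1,99]),np.percentile(Y[kk],[1,99]))
```

```text
[552.73924483 -54.38731497  60.35486022] [np.float64(552.3373058968706), np.float64(-53.99843066781486), 60] 16.85
inf [-15.58780915  10.63125441] [-20.00147408  19.16069231] -92.77699956966661
1 [-11.33488727   8.80055651] [-33.92930038 -29.48354627]
-1 [-11.3393985    8.75671356] [27.80121005 32.28152886]
```

View pics/w7.png

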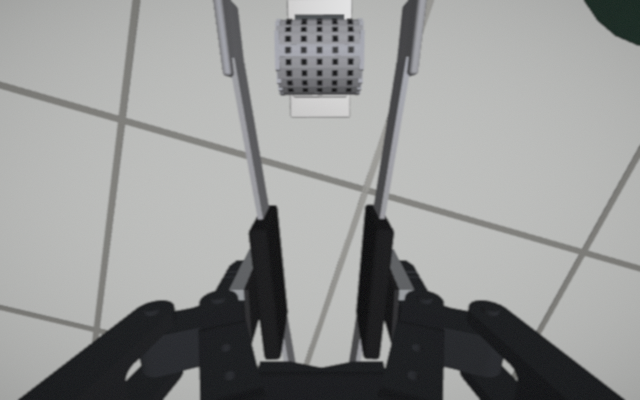

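The infuser (Y centre −0.4) sits centrally between the plates (Y centre −0.8) with ~9 mm on each side. I'll descend and close.

Run:
```python
from h import *
r=arm.move_l(inf(-95.5,-0.8,10),feed=50,contact_N=12); print(r,arm.current_tool_pos())
arm.grip(35); print(arm.current_width(),arm.current_contact_force(),arm.current_time_s())
d=wrist('w8')
```

```text
False [552.52635867 -53.70538762  10.30845993]
38.316715838796405 [-0.63215544 -0.72297745  2.09617199] 18.2417
```

View pics/w8.png

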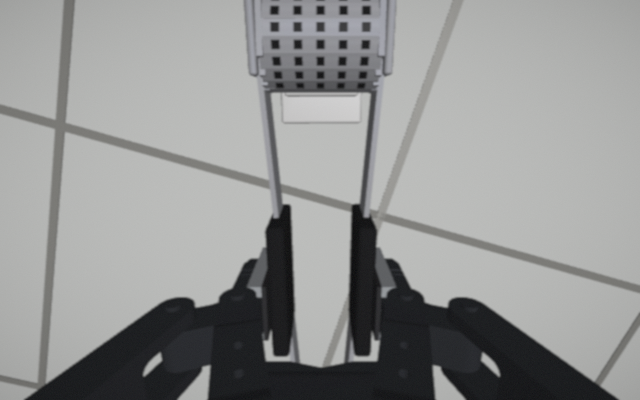

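Run:
```python
from h import *
d=load('scene0');W=cloud(d);z=W[...,2]
for n in('scene0','top0'):
    W=cloud(load(n));z=W[...,2]
    k=(z>50)&(z<75)&(np.hypot(W[...,0]-497,W[...,1]-227)<75)
    p=W[k];c,r=cv2.minEnclosingCircle(p[:,:2].astype(np.float32));print(n,k.sum(),c,r,np.percentile(z[k],[50,98]))
    (e)=cv2.fitEllipse(p[:,:2].astype(np.float32));print(e)
arm.move_l(inf(-95.5,-0.8,25),feed=25); print(arm.current_width(),arm.current_contact_force())
arm.move_l(inf(-95.5,-0.8,60),feed=50)
w=wrist('w9'); save('scene','s2'); c=load('s2')['img'][170:290,260:420]; cv2.imwrite('pics/s2c.png',cv2.resize(c,None,fx=4.5,fy=4.5)[:,:,::-1]); print(arm.current_width(),arm.current_time_s())
```

```text
scene0 288 (496.56134033203125, 228.5515899658203) 60.851097106933594 [57.18636944 62.61682618]
((496.5000305175781, 228.6310272216797), (112.8028564453125, 113.42752075195312), 17.64361000061035)
top0 240 (495.1822509765625, 228.63499450683594) 59.52399826049805 [58.48999112 66.13611012]
((495.2355041503906, 228.26724243164062), (111.9443588256836, 112.6059799194336), 18.817840576171875)
38.87399969367698 [ 0.30032799 -0.46917521 -2.24284403]
38.92792313697107 19.9917
```

View pics/w9.png

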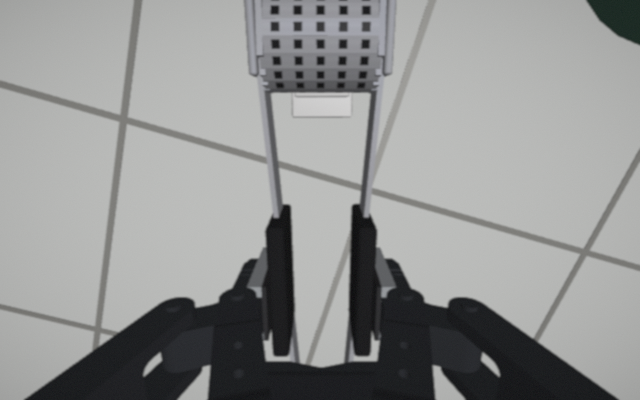

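View pics/s2c.png

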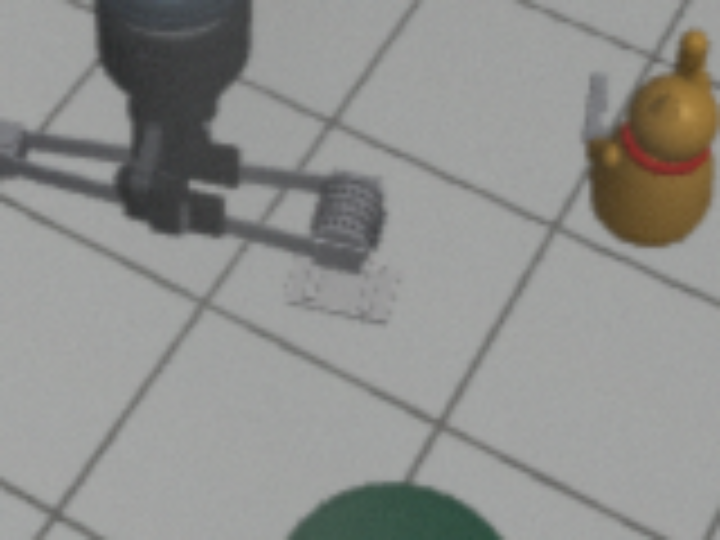

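The infuser hangs from the tongs with the cradle empty below it, and the width is 38.9 mm (expected 39). I'll carry it to the bowl.

Run:
```python
from h import *
ex=np.array([np.cos(IY),np.sin(IY)]);ey=np.array([-ex[1],ex[0]])
p=np.array([495.9,228.5])-93*ex-0.5*ey; print(p)
arm.move_l(inf(-95.5,-0.8,135),feed=90)
arm.move_l([p[0],p[1],135],feed=110)
arm.move_l([p[0],p[1],112],feed=50); arm.dwell(0.5)
print(arm.current_tool_pos(),arm.current_width(),arm.current_contact_force(),arm.current_time_s())
d=wrist('wA'); s=save('scene','s3'); t=save('top','t3')
cv2.imwrite('pics/s3c.png',cv2.resize(s['img'][80:200,230:430],None,fx=4,fy=4)[:,:,::-1])
cv2.imwrite('pics/t3c.png',cv2.resize(t['img'][140:290,170:350],None,fx=4,fy=4)[:,:,::-1])
for n,I in(('s',s),('t',t)):
    W=cloud(I);z=W[...,2]
    k=(z>70)&(np.hypot(W[...,0]-496,W[...,1]-228)<32);print(n,k.sum(),cv2.minAreaRect(W[k][:,:2].astype(np.float32)),np.percentile(z[k],[2,98]))
    k=(z>45)&(z<70)&(np.hypot(W[...,0]-497,W[...,1]-227)<75);print('bowl',k.sum(),cv2.minEnclosingCircle(W[k][:,:2].astype(np.float32)))
```

```text
[406.80167222 201.84033032]
[406.86888631 201.85136511 112.11846034] 38.45304301597001 [ 0.25102921  0.17463401 -1.98282904] 24.9083
s 249 ((493.2110290527344, 224.64111328125), (45.122474670410156, 50.736785888671875), 16.639591217041016) [112.1527069  141.19939014]
bowl 301 ((496.1388854980469, 229.67034912109375), 60.71611785888672)
t 194 ((494.0006103515625, 225.4632568359375), (40.585330963134766, 49.50984191894531), 22.350557327270508) [121.0495977  144.98196095]
bowl 255 ((494.8676452636719, 228.30157470703125), 59.68714141845703)
```

View pics/s3c.png

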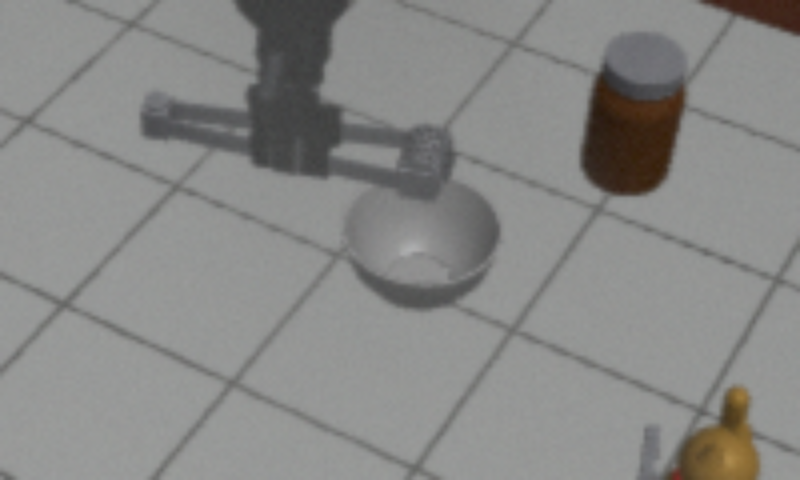

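View pics/t3c.png

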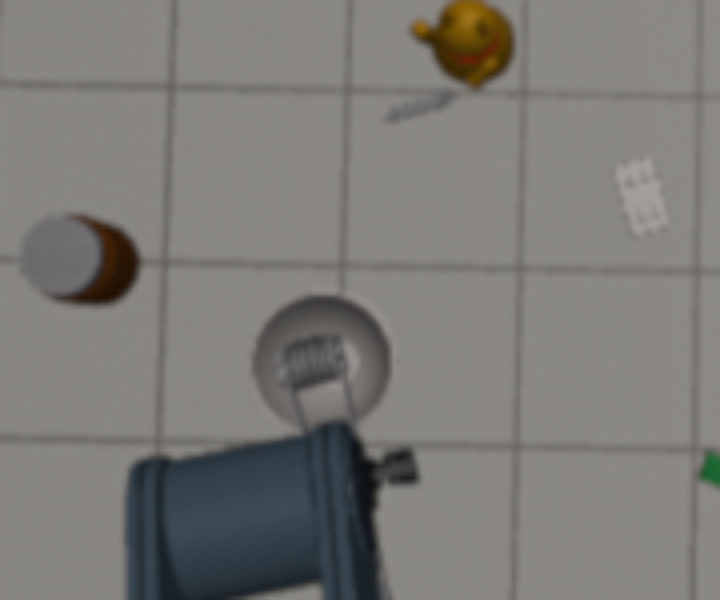

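View pics/wA.png

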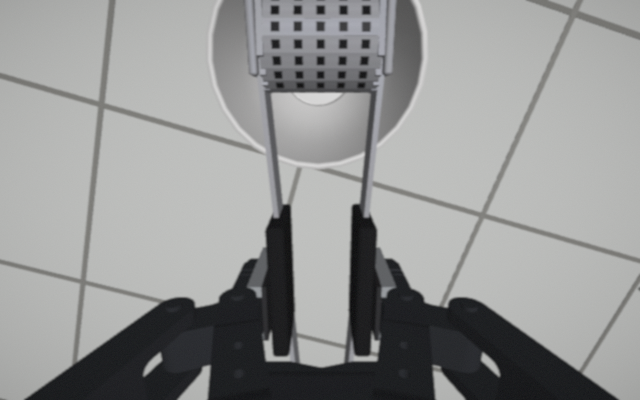

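Run:
```python
from h import *
from scipy.optimize import least_squares
for n in('w8','w9','wA'):
    P=toolcloud(load(n));y=P[...,1];z=P[...,2]
    k=(abs(P[...,0])<14)&(z<-15)&(z>-40)&(y<-70)
    s=least_squares(lambda p:np.hypot(y[k]-p[0],z[k]-p[1])-17,[-93,-12],loss='soft_l1');print(n,k.sum(),s.x,np.std(s.fun),y[k].min(),y[k].max(), P[k][:,0].mean())
print(arm.current_joint_vel(),arm.current_time_s())
```

```text
w8 7977 [-92.60543237 -10.23964195] 0.6170091795708066 -102.46950564560348 -75.88923967866694 0.007891486805065231
w9 7909 [-92.59927311  -9.85441739] 0.6261635775884519 -102.64480771555034 -76.22098861520267 -0.006066264460851179
wA 7919 [-92.62407798  -9.88096384] 0.6181555162307246 -102.6574151878273 -76.22476931487606 0.008530294016905512
[-6.99292713e-04  2.37841339e-03 -5.40223803e-04  6.58804485e-04
 -6.61565574e-05 -1.38610901e-03] 25.0583
```

The lid profile in the tongs is the same as it was in the cradle (a full 17 mm circle, still shut). It is centred over the bowl, ~45 mm above the rim, with the arm at rest, so I'm handing in.

```bash
python3 -c "
from h import *
arm.sign_off();print(arm.current_time_s(),arm.current_width())"
```

```text
the job is handed in; nothing more can be done
the job is handed in; nothing more can be done
```

I shut the infuser, picked it up by its flat ends with the tongs, and handed in at about 25 s while holding it still over the bowl.

**Shutting:** The first push stopped early, at 43.9 mm. The second met a hard stop at 39.0 mm, which is the shut height. Depth then showed a round 17 mm profile about the axis.

**Last checks before handing in:**
- **Still shut:** the lid profile in the tongs was the same over the bowl as in the cradle.
- **Grip:** the width over the grips was 38.5 mm, against the stated 39 mm. It had been 38.9 mm just after the lift.
- **Position:** I aimed for the bowl middle. Two rough camera checks put the infuser within about 5 mm of it, but those masks also caught the tongs' arms.
- **Clearance:** the underside was about 45 mm above the rim.
- **Surroundings:** the bowl's measured position had not changed by more than about 1 mm. The cat, clip, jar and near tile (tile0) looked undisturbed in the final pictures. I did not re-check the coil tin or the right-hand tile (tile1) at the end.

The wrist camera's heights read about 1.4 mm low, and I corrected for that.

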